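Stand the damp cartons up and start the moisture trap

TASK

Get the cardboard cartons off the damp cupboard floor so they dry: clear the green sink stopper and the steel scrubber ring off the plywood shelf board and lay them flat in the grey tray on the left, then stand each carton upright on its small end on the board, in line with the glass spray bottle along the middle of the board and with broad faces parallel to the board's front edge, the long cartons to the left of the bottle as seen from the robot and the short ones to its right, with at least a two-finger gap (25 mm) of air between neighbours, the bottle included. Once all that is done, start the moisture trap: press its plunger down past the soft first stop to the firm second stop at the very bottom, and let it come back up. Leave the bottle standing where it is.

Things in the scene. Friction and masses are not known exactly. Their poses are not given: they have to be found in the camera images.
- long_a: Long plain cardboard carton, 130 x 60 x 28 mm, 0.14 kg, lying flat on the cupboard floor on a broad face at the start, its length roughly crosswise to the robot; may be absent. Origin at the box's centre; its x axis runs along the length, y across the 60 mm width, z through the 28 mm thickness.
- long_b: Second long carton, the same as long_a (130 x 60 x 28 mm); may be absent. Origin at the box's centre; its x axis runs along the length, y across the 60 mm width, z through the 28 mm thickness.
- short_a: Short plain cardboard carton, 90 x 60 x 28 mm, 0.14 kg, lying flat like the long ones; may be absent. Origin at the box's centre; its x axis runs along the length, y across the 60 mm width, z through the 28 mm thickness.
- short_b: Second short carton, the same as short_a (90 x 60 x 28 mm); may be absent. Origin at the box's centre; its x axis runs along the length, y across the 60 mm width, z through the 28 mm thickness.
- shelf: Fixed plywood shelf board on two battens, a low platform 660 mm long (its y axis) and 150 mm deep (its x axis, pointing away from the robot); origin on the cupboard floor under its centre, top surface 34 mm above the origin, board 18 mm thick. Its position and small yaw vary.
- clamp: Fixed steel G-clamp gripping the back edge of the board near its middle; origin on the floor below that edge. It reaches 35 mm forward over the board and its screw stands 76 mm above it.
- bottle_base (a point): Centre of the underside of the amber glass spray bottle standing loose near the middle of the shelf board, on the board's long centre line: body 64 mm across up to 85 mm high, tapering to a 28 mm neck at 115 mm, black spray head on top to 167 mm, 62 mm long and 22 mm wide, pointing away from the robot; 0.45 kg. y axis: to the left, along the shelf.
- stopper: Green hard-silicone sink stopper lying on the board at the start: a plug 60 mm across at the foot, 72 mm at 18 mm height and up to its top at 26 mm, with a round knob on top, 20 mm across, from 26 to 50 mm. Origin at the centre of its underside; z up.
- scrubber: Steel pan scrubber ring lying flat on the board at the start: 84 mm outside, 50 mm hole, 20 mm high (wall 17 mm wide). Origin at the centre of its underside; z up.
- caddy: Fixed grey open tray on the floor to the left, outside 210 mm (its x axis) x 120 mm (its y axis) x 30 mm high, walls and floor 5 mm thick. Origin at the centre of its underside.
- plunger_top (a point): Centre of the top face of the grey plunger cap (48 mm across, top 141 mm above the floor when up) of the moisture trap, a white round tub 108 mm across and 95 mm high fixed to the floor on the right. It is pressed straight down, in all 20 mm.
- plunger (a joint): Soft part of the plunger's travel, 0 when up to 0.014 m at the first stop; a light spring, 2 N rising to 4 N, pushes it back.
- core (a joint): Firm part of the plunger's travel, beyond the first stop: 0 until then, 0.006 m when fully down at the second stop; a stiff spring, 9 N at its beginning to 14 N at the bottom, pushes it back.

How it is judged:
By the outcome, as a careful person would: the job done as asked, in the order asked, and still so for the second after the job is handed in, with the robot touching nothing.
Of long_a, long_b, short_a, short_b only 3 to 4 are there at a start; the rules pass over those that are not, and their reading is None.
At some moment in a run one of stopper, scrubber may be knocked a few centimetres aside while the robot is not near it.
It also fails if it takes over 210 s, if anything falls off the work surface, if the arm or the gripper's body presses on something with over 40 N, if the wrist force passes 120 N, or if a joint passes its speed limit or range.

ROBOT

A 6-joint arm with a two-finger parallel gripper is mounted at the origin on the work surface. World frame = base frame: x ahead of the robot, y to its left, z up, the work surface at z = 0. Lengths are in m, angles in rad, forces in N, time in s.
With the tool pointing down it reaches from about 0.2 to 0.875 m from the base axis. Payload 3.4 kg.
Tool frame: the origin (TCP) lies between the finger pads; the fingertips stand 25 mm ahead of it and the grasp point (between the pads) lies 6 mm ahead of it (r.nose_length is the z of the fingertips in the tool frame, in m); z points along the fingers, x is the direction in which the jaws open and shut, and the axes are right-handed (so a half turn about z gives the same grasp; the last joint's range is limited). The gripper opens to 94 mm and grips with 3 to 60 N. Pads are 16 mm wide; open, the fingers measure 119 mm over their backs; the gripper's body (75 mm by 177 mm) begins 78 mm behind the grasp point.
Start: joints at [1.125, 0.276, 1.505, -0, 1.361, -0.121], TCP at [0.184, 0.545, 0.23] pointing down, gripper open.
Joint ranges: [-2.89, 2.89], [-0.75, 2.08], [0.22, 2.7], [-1.18, 4.32], [0.11, 2.71], [-2.7, 2.7]. Speed limits (rad/s): [2.57, 2.57, 3.14, 3.14, 3.14, 3.14].

INTERFACE

Orientations are given as a unit quaternion [w, x, y, z].
In Python, from plant import r, gripper_to, inverse_kinematics, vision, models, telemetry gives the robot as it stands. Calls block until the motion is done:
- r.move_to(position, orientation): joint-space move of the TCP to a pose.
- r.move_l(position, rot=None, vel=0.15, guard=None): straight line of the TCP; rot=None keeps the orientation; vel is the mean speed in m/s. With guard (N) it stops when the force on the tool has changed by that much, and returns True; else False.
- r.movej(angles): joint-space move.
- gripper_to(opening, f_grip=None): finger opening in m; f_grip is the grip in N (None keeps the last); returns when the fingers have stopped.
- r.hold(seconds).
- inverse_kinematics(position, orientation): joint angles nearest the present ones, or None.
- vision.snapshot(name): name is "scene" or "top" or "wrist"; returns the picture (480x640x3 uint8, red, green, blue); there is no depth.
- vision.get_calibration(name): a dict with "fx", "fy", "cx", "cy" (pixels), "position" and "orientation" of the camera in the world. Camera axes: x right, y down, z forward; pixel columns grow to the right and rows downward; lengths in m; the calibration is good to about 2 mm. The wrist camera is an equidistant fisheye: a pixel r from the principal point sees the ray r / f radians off the axis. A picture is of the moment at which its call begins: read the wrist's pose just before it. get_calibration takes no time and is no camera call; for the wrist camera it gives the pose at the moment of the call.
A pose or a line that the arm cannot do raises r.PlanningError and nothing moves.
- r.sign_off(): hands the job in, once; it reports no verdict.
Trained networks look in the newest picture that a camera, given by its name, has taken for a name from the list of things; names that differ only in an ending like _2 or _b are one class to them, and where a whole thing is asked for, a point or a joint stands for the part that bears it (a point fixed in the world has none). Each returns a list of dicts, best first, with "score" (0 to 1); they miss things now and then, are a little off and sometimes report something else, mostly with a low value. They report only what shows in the picture. A call takes as long as a camera call.
- models.boxes_of(thing, camera): "at" ([x, y, z] in m, in world coordinates, good to about 4 mm: the middle of the surface that is visible of it).
- models.regions_of(thing, camera): "pixels" (480x640 bool, what is visible of it).
- models.mark_of(thing, camera): "at" ([x, y, z] in m, in world coordinates, good to about 4 mm: a listed point, or the origin of a listed thing).
Readings, each from a call of its own:
- telemetry.current_t(): time.
- telemetry.current_joints(): joint angles.
- telemetry.current_dq(): joint speeds.
- telemetry.current_joint_efforts(): joint torques, N m.
- telemetry.current_ee_pos(): TCP position.
- telemetry.current_tool_rot(): TCP orientation.
- telemetry.current_wrist_force(): force on the tool from outside, world axes, zero at the start.
- telemetry.current_torque(): the same for the moment, N m.
- telemetry.current_opening(): finger opening in m.
Only numpy, scipy, OpenCV 4.12 (cv2) and the standard library are available. Lean on these libraries where they do the work, as an engineer would, in place of code of your own. Each camera call takes 0.05 s, during which the arm holds its last target.

## Working session

There is one attempt and no reset: what is moved stays moved. The work goes in short steps, each a Python script; the robot and the scene stay as the last script left them, time stands still between calls to the robot, and variables do not carry over. Pictures are saved under pics/ and viewed, and the job is handed in when it is done.

```bash
ls; mkdir -p pics
cat > h.py <<'E'
import numpy as np, cv2
from plant import r, gripper_to, inverse_kinematics, vision, models, telemetry
from scipy.spatial.transform import Rotation as R
def snap(cam,name):
    im=vision.snapshot(cam); cv2.imwrite(f'pics/{name}.png',im[:,:,::-1]); return im
E
python3 - <<'E'
from h import *
for c in ('top','scene','wrist'):
    snap(c,c+'0'); print(c,vision.get_calibration(c))
    for n in ('long_a','short_a','shelf','clamp','bottle_base','stopper','scrubber','caddy','plunger_top'):
        try: print(n,[(np.round(d['at'],3).tolist(),round(d['score'],2)) for d in models.mark_of(n,c)])
        except Exception as e: print(n,e)
print(telemetry.current_t())
E
```

```text
pics
top {'fx': 509.6270454741751, 'fy': 509.6270454741751, 'cx': 313.7131276877712, 'cy': 233.97472401420893, 'position': array([0.53559312, 0.00272118, 1.21165258]), 'orientation': array([-0.00664765,  0.71051335, -0.70345395,  0.01670698])}
long_a [([0.427, -0.078, 0.013], 0.79), ([0.446, -0.255, 0.012], 0.58)]
short_a [([0.434, 0.079, 0.014], 0.8), ([0.457, 0.25, 0.012], 0.62)]
shelf [([0.661, -0.008, -0.002], 0.84)]
clamp [([0.742, -0.005, 0.002], 0.65)]
bottle_base [([0.662, -0.018, 0.035], 0.65)]
stopper [([0.66, 0.177, 0.032], 0.56)]
scrubber [([0.66, -0.185, 0.034], 0.57)]
caddy [([0.502, 0.442, -0.001], 0.64)]
plunger_top [([0.487, -0.417, 0.143], 0.69), ([0.427, -0.08, 0.016], 0.63)]
scene {'fx': 615.0791540993482, 'fy': 615.0791540993482, 'cx': 314.75657200867033, 'cy': 254.29452206223178, 'position': array([ 1.44396548, -0.79278093,  1.09617029]), 'orientation': array([-0.38976741,  0.83180328,  0.35486869, -0.17393354])}
long_a [([0.425, -0.079, 0.013], 0.98), ([0.447, -0.255, 0.012], 0.93), ([0.661, -0.018, 0.033], 0.47)]
short_a [([0.458, 0.254, 0.014], 0.96), ([0.432, 0.081, 0.015], 0.75)]
shelf [([0.661, -0.012, 0.0], 0.72)]
clamp [([0.736, 0.001, 0.0], 0.73)]
bottle_base [([0.662, -0.019, 0.034], 0.97)]
stopper [([0.66, 0.176, 0.034], 0.91)]
scrubber [([0.66, -0.189, 0.03], 0.63), ([0.484, -0.414, 0.144], 0.39)]
caddy [([0.502, 0.444, -0.003], 0.77)]
plunger_top [([0.489, -0.417, 0.139], 0.69)]
wrist {'fx': 371.64829954431775, 'fy': 371.64829954431775, 'cx': 319.11373524106966, 'cy': 243.55258130678976, 'position': array([0.11555056, 0.56768482, 0.38500903]), 'orientation': array([0.10323262, 0.80546689, 0.5789011 , 0.07375388])}
long_a []
short_a []
shelf []
clamp []
bottle_base []
stopper []
scrubber []
caddy []
plunger_top []
1.5
```

View pics/top0.png

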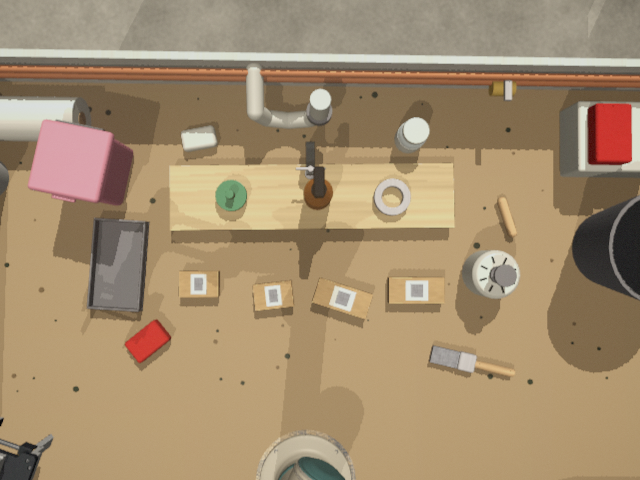

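View pics/scene0.png

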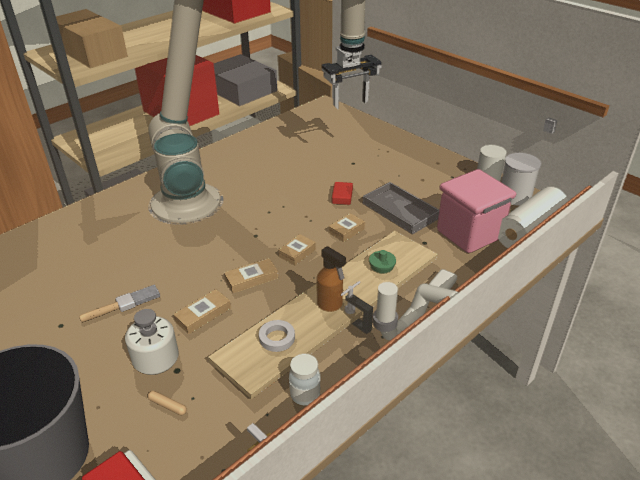

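The top view shows four cartons in a row below the board: shorts at px (199,284) and (273,296), longs at (342,299) and (416,291). On the board are the stopper (231,196), the bottle (319,190) and the scrubber (392,197). The tray is at (119,265) and the trap at (495,275), with a pink box beside the tray's far end. Next I'll measure yaws from masks and test IK for the tilted grasps.

```bash
cat >> h.py <<'E'
def unproj(px,cam,z):
    c=vision.get_calibration(cam); px=np.asarray(px,float).reshape(-1,2)
    d=np.c_[(px[:,0]-c['cx'])/c['fx'],(px[:,1]-c['cy'])/c['fy'],np.ones(len(px))]
    w,x,y,zz=c['orientation']; d=R.from_quat([x,y,zz,w]).apply(d)
    p=np.asarray(c['position']); return p+d*((z-p[2])/d[:,2])[:,None]
def rect(mask,cam,z):
    n,l,s,_=cv2.connectedComponentsWithStats(mask.astype(np.uint8)); k=1+np.argmax(s[1:,4])
    cs,_=cv2.findContours((l==k).astype(np.uint8),cv2.RETR_EXTERNAL,cv2.CHAIN_APPROX_NONE)
    P=unproj(cs[0].reshape(-1,2),cam,z)[:,:2].astype(np.float32)
    b=cv2.boxPoints(cv2.minAreaRect(P*1000))/1000
    e=[b[1]-b[0],b[2]-b[1]]; L=max(e,key=np.linalg.norm)
    # yaw of long axis relative to world +y, in (-90,90]
    a=(np.degrees(np.arctan2(L[1],L[0]))-90+90)%180-90
    return b.mean(0), a, sorted(np.linalg.norm(v) for v in e)
def q(M):
    x,y,z,w=R.from_matrix(M).as_quat(); return np.array([w,x,y,z])
def Rtool(z,x):
    z=np.array(z,float)/np.linalg.norm(z); x=np.array(x,float); x-=z*(x@z); x/=np.linalg.norm(x)
    return np.c_[x,np.cross(z,x),z]
E
python3 - <<'E'
from h import *
vision.snapshot('top')
for n,z in (('long_a',.028),('short_a',.028),('shelf',.034),('caddy',.03),('stopper',.06),('scrubber',.054)):
    for d in models.regions_of(n,'top'):
        c,a,s=rect(d['pixels'],'top',z); print(n,round(d['score'],2),np.round(c,4),round(a,1),np.round(s,3))
for t in (0,15,30,45):
  t_=np.radians(t)
  for y in (.28,.09,-.13,-.3):
    for s in(1,-1):
      for up in (0,.2):
        p=np.array([.655,y,.1+up]); M=Rtool([np.cos(t_),0,-np.sin(t_)],[0,s,0]); j=inverse_kinematics(p-M[:,2]*.006,q(M))
        print('place',t,y,s,up,None if j is None else np.round(j,2))
E
```

```text
long_a 0.93 [ 0.4286 -0.0802] -17.2 [0.061 0.13 ]
long_a 0.81 [ 0.4475 -0.2525] -0.7 [0.062 0.135]
short_a 0.87 [0.4588 0.2498] 0.5 [0.06  0.092]
short_a 0.68 [0.4337 0.0784] 5.6 [0.064 0.093]
shelf 0.73 [ 0.6631 -0.194 ] 27.2 [0.083 0.085]
shelf 0.7 [ 0.6621 -0.0076] 1.4 [0.153 0.662]
caddy 0.67 [0.5011 0.4376] 87.2 [0.128 0.209]
stopper 0.56 [0.66   0.1767] 45.9 [0.071 0.073]
stopper 0.56 [ 0.7441 -0.0023] 86.0 [0.022 0.083]
scrubber 0.74 [ 0.6628 -0.1901] -7.5 [0.082 0.083]
scrubber 0.66 [0.5018 0.4285] 86.8 [0.13  0.206]
scrubber 0.16 [0.6618 0.1765] -89.3 [0.07  0.071]
place 0 0.28 1 0 [0.6  0.94 2.34 3.75 1.68 1.65]
place 0 0.28 1 0.2 [0.6  0.44 2.26 3.79 1.21 1.31]
place 0 0.28 -1 0 [ 0.6   0.94  2.34  3.75  1.68 -1.5 ]
place 0 0.28 -1 0.2 [ 0.6   0.44  2.26  3.79  1.21 -1.83]
place 0 0.09 1 0 [0.07 1.08 2.59 3.23 2.11 1.61]
place 0 0.09 1 0.2 [0.07 0.38 2.49 3.22 1.3  1.55]
place 0 0.09 -1 0 [ 0.07  1.08  2.59  3.23  2.11 -1.53]
place 0 0.09 -1 0.2 [ 0.07  0.38  2.49  3.22  1.3  -1.59]
place 0 -0.13 1 0 [-0.65  1.05  2.55  2.43  1.93  1.28]
place 0 -0.13 1 0.2 [-0.65  0.39  2
[... 2064 characters left out ...]
e 45 0.28 -1 0 None
place 45 0.28 -1 0.2 [ 0.48  0.16  1.75 -0.61  0.6   2.45]
place 45 0.09 1 0 [0.05 0.31 2.19 3.39 0.15 1.36]
place 45 0.09 1 0.2 [ 0.05  0.04  1.89 -0.09  0.43 -1.45]
place 45 0.09 -1 0 [ 0.05  0.31  2.19  3.39  0.15 -1.78]
place 45 0.09 -1 0.2 [ 0.05  0.04  1.89 -0.09  0.43  1.69]
place 45 -0.13 1 0 [-0.49  0.32  2.17  1.77  0.35  2.57]
place 45 -0.13 1 0.2 [-0.49  0.05  1.87  0.64  0.59 -2.48]
place 45 -0.13 -1 0 [-0.49  0.32  2.17  1.77  0.35 -0.57]
place 45 -0.13 -1 0.2 [-0.49  0.05  1.87  0.64  0.59  0.66]
place 45 -0.3 1 0 None
place 45 -0.3 1 0.2 None
place 45 -0.3 -1 0 [-0.79  0.41  1.99  1.36  0.54 -0.38]
place 45 -0.3 -1 0.2 [-0.79  0.18  1.73  0.78  0.8   0.34]
```

Run:
```python
from h import *
def down(phi): return Rtool([0,0,-1],[np.cos(phi),np.sin(phi),0])
for nm,p,ph in (('ring',[.661,-.1545,.062],90),('ringup',[.661,-.1545,.28],90),('rtray',[.482,.443,.04],-3),('rtrayup',[.482,.443,.28],-3),('stop',[.66,.1765,.088],90),('stopT',[.557,.443,.06],90)):
  for k in (0,180):
    j=inverse_kinematics(p,q(down(np.radians(ph+k)))); print(nm,ph+k,None if j is None else np.round(j,2))
t=np.radians(15)
for nm,x,y,yaw in (('La',.427,-.079,-17.2),('Lb',.4465,-.255,-.7),('Sa',.458,.252,.5),('Sb',.433,.08,5.6)):
  L=np.array([-np.sin(np.radians(yaw)),np.cos(np.radians(yaw)),0])
  for us in (1,-1):
    u=us*L; zb=np.array([0,0,1.]); zt=-np.cos(t)*zb-np.sin(t)*u
    for s in (1,-1):
      M=Rtool(zt,s*np.cross(zb,u)); 
      for z in (.02,.25):
        j=inverse_kinematics(np.array([x,y,z])-.006*M[:,2],q(M)); print(nm,us,s,z,None if j is None else np.round(j,2))
```

```text
ring 90 [-0.33  0.55  1.5  -0.    1.09 -1.9 ]
ring 270 [-0.33  0.55  1.5  -0.    1.09  1.24]
ringup 90 [-0.33  0.42  1.17 -0.    1.55 -1.9 ]
ringup 270 [-0.33  0.42  1.17 -0.    1.55  1.24]
rtray -3 [ 0.64  0.54  1.58 -0.    1.02  0.69]
rtray 177 [ 0.64  0.54  1.58 -0.    1.02 -2.45]
rtrayup -3 [ 0.64  0.38  1.23 -0.    1.53  0.69]
rtrayup 177 [ 0.64  0.38  1.23 -0.    1.53 -2.45]
stop 90 [ 0.16  0.53  1.46 -0.    1.15 -1.41]
stop 270 [ 0.16  0.53  1.46 -0.    1.15  1.73]
stopT 90 [ 0.57  0.59  1.41 -0.    1.13 -1.  ]
stopT 270 [ 0.57  0.59  1.41 -0.    1.13  2.15]
La 1 1 0.02 None
La 1 1 0.25 None
La 1 -1 0.02 [-0.12  0.34  2.06 -0.36  0.82  0.43]
La 1 -1 0.25 [-0.12  0.09  1.72 -0.26  1.39  0.23]
La -1 1 0.02 [-0.57  0.32  2.11  0.35  0.82 -0.52]
La -1 1 0.25 [-0.57  0.05  1.75  0.26  1.41 -0.32]
La -1 -1 0.02 [-0.57  0.32  2.11  0.35  0.82  2.62]
La -1 -1 0.25 None
Lb 1 1 0.02 None
Lb 1 1 0.25 None
Lb 1 -1 0.02 [-0.49  0.36  2.02 -0.38  0.67 -0.19]
Lb 1 -1 0.25 [-0.49  0.12  1.68 -0.25  1.23 -0.41]
Lb -1 1 0.02 [-0.79  0.47  1.82  0.21  1.06 -0.9 ]
Lb -1 1 0.25 [-0.79  0.26  1.5   0.19  1.57 -0.8 ]
Lb -1 -1 0.02 [-0.79  0.47  1.82  0.21  1.06  2.24]
Lb -1 -1 0.25 [-0.79  0.26  1.5   0.19  1.57  2.35]
Sa 1 1 0.02 [ 0.53  0.47  1.8  -0.27  1.02 -2.46]
Sa 1 1 0.25 [ 0.53  0.27  1.48 -0.23  1.52 -2.59]
Sa 1 -1 0.02 [ 0.53  0.47  1.8  -0.27  1.02  0.68]
Sa 1 -1 0.25 [ 0.53  0.27  1.48 -0.23  1.52  0.55]
Sa -1 1 0.02 [ 0.18  0.37  2.    0.38  0.76 -0.1 ]
Sa -1 1 0.25 [0.18 0.13 1.66 0.27 1.31 0.11]
Sa -1 -1 0.02 None
Sa -1 -1 0.25 None
Sb 1 1 0.02 None
Sb 1 1 0.25 None
Sb 1 -1 0.02 [ 0.24  0.34  2.05 -0.36  0.82  0.4 ]
Sb 1 -1 0.25 [ 0.24  0.09  1.71 -0.26  1.38  0.2 ]
Sb -1 1 0.02 [-0.19  0.33  2.09  0.34  0.83 -0.53]
Sb -1 1 0.25 [-0.19  0.07  1.74  0.25  1.42 -0.34]
Sb -1 -1 0.02 [-0.19  0.33  2.09  0.34  0.83  2.61]
Sb -1 -1 0.25 None
```

```bash
cat >> h.py <<'E'
def down(deg): a=np.radians(deg); return q(Rtool([0,0,-1],[np.cos(a),np.sin(a),0]))
def st(m=''): print(m,'t',round(telemetry.current_t(),1),'pos',np.round(telemetry.current_ee_pos(),4),'open',round(telemetry.current_opening(),4),'F',np.round(telemetry.current_wrist_force(),1))
E
python3 - <<'E'
from h import *
r.move_to([.661,-.1545,.26],down(90)); gripper_to(.034); st()
r.move_l([.661,-.1545,.063],vel=.2); st()
gripper_to(0,25); st('grip')
r.move_l([.661,-.1545,.27],vel=.2); st('up')
r.move_to([.4825,.444,.25],down(-3)); st()
snap('wrist','w1'); snap('scene','s1')
E
```

```text
t 5.8 pos [ 0.661  -0.1545  0.26  ] open 0.0344 F [ 0.4  0.5 -0.7]
 t 7.0 pos [ 0.6619 -0.1548  0.0642] open 0.0339 F [0.  0.3 0.5]
grip t 7.4 pos [ 0.6616 -0.1549  0.0642] open 0.0162 F [-0.   0.5  4.6]
up t 8.6 pos [ 0.6603 -0.1542  0.2683] open 0.0164 F [ 0.7 -0.3 -0.8]
 t 10.8 pos [0.483  0.4435 0.2498] open 0.0162 F [-0.6  0.3  0.1]
```

View pics/w1.png

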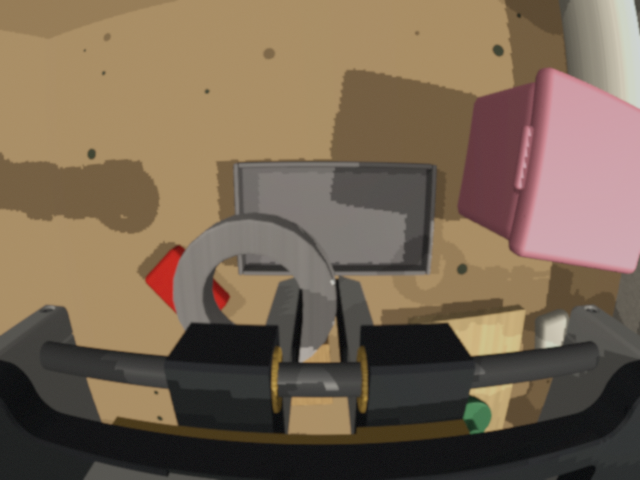

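View pics/s1.png

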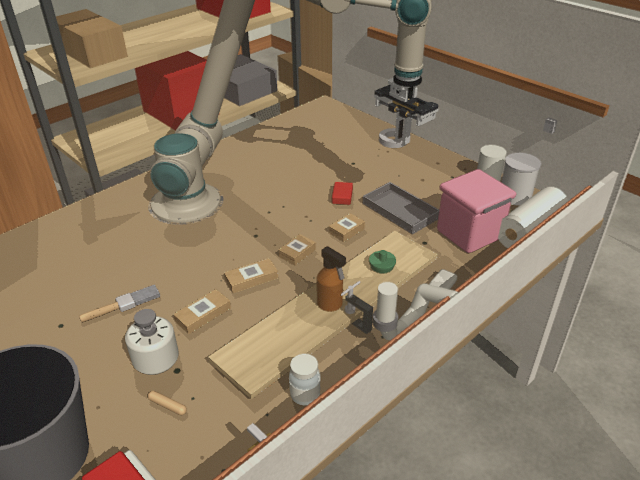

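The wrist view shows the ring held by its far wall, with the ring body around (255,290), on the near side of the tool as intended. The tray spans (237–433, 163–275) and the pink box is clear to the right. Lowering it now, then the stopper.

Run:
```python
from h import *
print(r.move_l([.4825,.444,.0365],vel=.15,guard=8)); st('low')
gripper_to(.034); 
r.move_l([.4825,.444,.25],vel=.25); st()
vision.snapshot('scene')
for n in ('stopper','scrubber','bottle_base'): print(n,[(np.round(d['at'],3).tolist(),round(d['score'],2)) for d in models.mark_of(n,'scene')])
r.move_to([.66,.1765,.2],down(90))
snap('top','t2'); print([(np.round(d['at'],3).tolist(),round(d['score'],2)) for d in models.mark_of('scrubber','top')])
```

```text
False
low t 12.5 pos [0.4831 0.4445 0.0375] open 0.0163 F [-0.3  0.9 -2.5]
 t 14.0 pos [0.4818 0.4434 0.2485] open 0.0339 F [-0.2 -0.3 -0.5]
stopper [([0.659, 0.174, 0.03], 0.88)]
scrubber [([0.449, 0.448, 0.005], 0.93)]
bottle_base []
[([0.447, 0.45, 0.002], 0.89)]
```

View pics/t2.png

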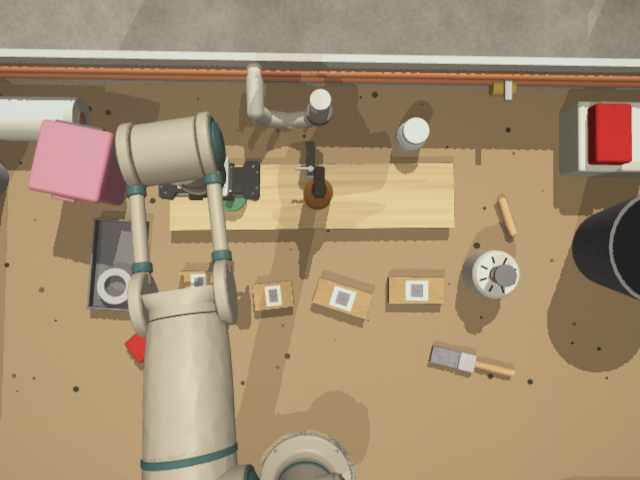

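The ring lies flat in the near half of the tray at (117,287). The gripper hovers over the stopper at (235,200).

Run:
```python
from h import *
print(r.move_l([.66,.1758,.088],vel=.15,guard=8)); st()
gripper_to(0,25); st('grip')
r.move_l([.66,.1758,.25],vel=.2); st('up')
r.move_to([.558,.441,.2],down(90)); st()
snap('wrist','w2'); 
print(r.move_l([.558,.441,.0605],vel=.12,guard=8)); st('low')
gripper_to(.05); 
r.move_l([.558,.441,.22],vel=.25); st()
r.move_to([.4,.2,.3],down(0))
snap('top','t3')
for n in ('stopper','scrubber','bottle_base'): print(n,[(np.round(d['at'],3).tolist(),round(d['score'],2)) for d in models.mark_of(n,'top')])
st()
```

```text
False
 t 17.0 pos [0.6606 0.176  0.0886] open 0.0339 F [-0.3 -0.2  0.1]
grip t 17.4 pos [0.6605 0.176  0.0889] open 0.0192 F [-0.1  0.3  2.6]
up t 18.4 pos [0.6592 0.1756 0.2484] open 0.0195 F [ 0.4 -0.9 -1.7]
 t 19.5 pos [0.5589 0.4399 0.2   ] open 0.0195 F [ 0.8 -0.2 -0.5]
False
low t 20.8 pos [0.5586 0.4413 0.0612] open 0.0192 F [-0.1 -0.5 -0.7]
 t 22.3 pos [0.5573 0.4405 0.2185] open 0.0502 F [-1.3 -0.2  0.2]
stopper [([0.556, 0.441, 0.004], 0.85), ([0.457, 0.248, 0.01], 0.29)]
scrubber [([0.449, 0.449, 0.005], 0.57)]
bottle_base [([0.666, -0.019, 0.035], 0.67)]
 t 23.7 pos [0.4005 0.2005 0.2994] open 0.0502 F [-0.2 -0.2  0.1]
```

View pics/t3.png

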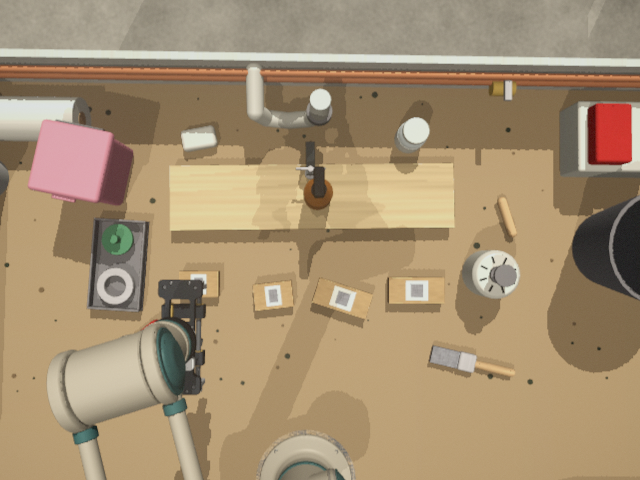

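Stopper (117,238) and ring (117,287) both lie flat in the tray, and the bottle hasn't moved. Next is IK for the carton pick and place waypoints.

```bash
cat >> h.py <<'E'
T=np.radians(15); BY=np.radians(1.4)
Yb=np.array([-np.sin(BY),np.cos(BY),0]); Xb=np.array([np.cos(BY),np.sin(BY),0]); Z=np.array([0,0,1.])
BOT=np.array([.662,-.0185,.034]); HG=.0235
CART={'La':(.427,-.079,-17.2,.13,.0,.222),'Lb':(.4465,-.2555,-.7,.13,.0,.112),'Sa':(.458,.252,.5,.09,.01,-.112),'Sb':(.433,.080,5.6,.09,.01,-.222)}
def pickpose(n,us,s):
    x,y,yaw,L,e,_=CART[n]; a=np.radians(yaw); u=us*np.array([-np.sin(a),np.cos(a),0])
    M=Rtool(-np.cos(T)*Z-np.sin(T)*u, s*np.cross(Z,u))
    g=np.array([x,y,0])+e*u+HG*Z
    return g-.006*M[:,2],M
def placepose(n,s,up=0,back=0):
    _,_,_,L,e,d=CART[n]
    M=Rtool(np.cos(T)*Xb-np.sin(T)*Z, s*Yb)
    g=BOT+d*Yb+(L/2+e+up)*Z-(HG-.014+back)*Xb
    return g-.006*M[:,2],M
E
python3 - <<'E'
from h import *
for n in CART:
  for us in (1,-1):
    s=-us
    p,M=pickpose(n,us,s); print(n,us,'pick',[None if (j:=inverse_kinematics(p+up*Z,q(M))) is None else np.round(j,2).tolist() for up in (0,.2)])
    for up,back in ((0,0),(.03,0),(.15,.15),(.2,.15),(.25,.15),(.2,.2)):
      p,M=placepose(n,s,up,back); j=inverse_kinematics(p,q(M)); print('  ',up,back,None if j is None else np.round(j,2).tolist())
E
```

```text
La 1 pick [[-0.12, 0.34, 2.06, -0.35, 0.83, 0.43], [-0.12, 0.1, 1.76, -0.27, 1.33, 0.25]]
   0 0 [0.39, 0.71, 2.45, 3.51, 1.33, -1.56]
   0.03 0 [0.39, 0.62, 2.44, 3.52, 1.23, -1.6]
   0.15 0.15 [0.64, 0.18, 2.55, 3.88, 0.99, -1.85]
   0.2 0.15 [0.64, 0.03, 2.46, 4.02, 0.82, -2.08]
   0.25 0.15 [0.64, -0.09, 2.37, 4.2, 0.7, -2.33]
   0.2 0.2 [0.8, -0.02, 2.51, 4.18, 0.89, -2.14]
La -1 pick [[-0.57, 0.31, 2.1, 0.35, 0.83, -0.51], [-0.57, 0.07, 1.8, 0.26, 1.35, -0.33]]
   0 0 [0.39, 0.71, 2.45, 3.51, 1.33, 1.58]
   0.03 0 [0.39, 0.62, 2.44, 3.52, 1.23, 1.54]
   0.15 0.15 [0.64, 0.18, 2.55, 3.88, 0.99, 1.29]
   0.2 0.15 [0.64, 0.03, 2.46, 4.02, 0.82, 1.07]
   0.25 0.15 [0.64, -0.09, 2.37, 4.2, 0.7, 0.81]
   0.2 0.2 [0.8, -0.02, 2.51, 4.18, 0.89, 1.0]
Lb 1 pick [[-0.49, 0.36, 2.01, -0.37, 0.68, -0.2], [-0.49, 0.13, 1.73, -0.25, 1.17, -0.39]]
   0 0 [0.05, 0.75, 2.57, 3.17, 1.48, -1.57]
   0.03 0 [0.05, 0.64, 2.55, 3.17, 1.35, -1.57]
   0.15 0.15 None
   0.2 0.15 [0.08, -0.11, 2.58, 3.23, 0.64, -1.63]
   0.25 0.15 [0.08, -0.24, 2.46, 3.28, 0.39, -1.69]
   0.2 0.2 [0.11, -0.21, 2.64, 3.28,
[... 1198 characters left out ...]
, -0.27, 1.33, 0.24]]
   0 0 [-0.87, 0.72, 2.35, 2.23, 1.27, -1.52]
   0.03 0 [-0.87, 0.64, 2.34, 2.2, 1.21, -1.44]
   0.15 0.15 [-1.28, 0.27, 2.45, 1.71, 1.22, -1.14]
   0.2 0.15 [-1.28, 0.14, 2.37, 1.63, 1.2, -0.91]
   0.25 0.15 [-1.28, 0.03, 2.29, 1.56, 1.2, -0.71]
   0.2 0.2 [-1.46, 0.11, 2.41, 1.49, 1.31, -0.93]
Sb -1 pick [[-0.21, 0.32, 2.08, 0.33, 0.85, -0.55], [-0.21, 0.09, 1.78, 0.25, 1.36, -0.38]]
   0 0 [-0.87, 0.72, 2.35, 2.23, 1.27, 1.62]
   0.03 0 [-0.87, 0.64, 2.34, 2.2, 1.21, 1.7]
   0.15 0.15 [-1.28, 0.27, 2.45, 1.71, 1.22, 2.01]
   0.2 0.15 [-1.28, 0.14, 2.37, 1.63, 1.2, 2.23]
   0.25 0.15 [-1.28, 0.03, 2.29, 1.56, 1.2, 2.43]
   0.2 0.2 [-1.46, 0.11, 2.41, 1.49, 1.31, 2.21]
```

```bash
cat >> h.py <<'E'
def pick(n,us,s):
    p,M=pickpose(n,us,s); gripper_to(.09)
    r.move_to(p+.15*Z,q(M)); print('guard',r.move_l(p,vel=.15,guard=8)); st('at')
    gripper_to(.02,25); st('grip')
    r.move_l(p+.25*Z,vel=.2); st('up')
def pre(n,s):
    p,M=placepose(n,s,.2,.15); r.move_to(p,q(M)); st('pre')
E
python3 - <<'E'
from h import *
pick('La',1,-1); pre('La',-1)
snap('scene','s4'); snap('wrist','w4'); snap('top','t4')
E
```

```text
guard False
at t 26.8 pos [ 0.4282 -0.0774  0.0299] open 0.0896 F [0.4 0.7 0.3]
grip t 27.4 pos [ 0.4276 -0.0776  0.0295] open 0.0597 F [-0.1  1.2  2.6]
up t 28.8 pos [ 0.4267 -0.0773  0.2782] open 0.06 F [ 0.5  0.4 -1.8]
pre t 32.3 pos [0.4916 0.1995 0.3008] open 0.0597 F [-0.1 -0.  -1.7]
```

View pics/s4.png

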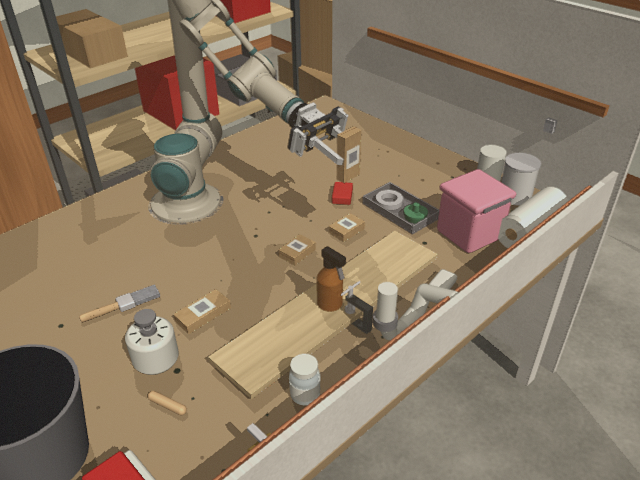

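View pics/w4.png

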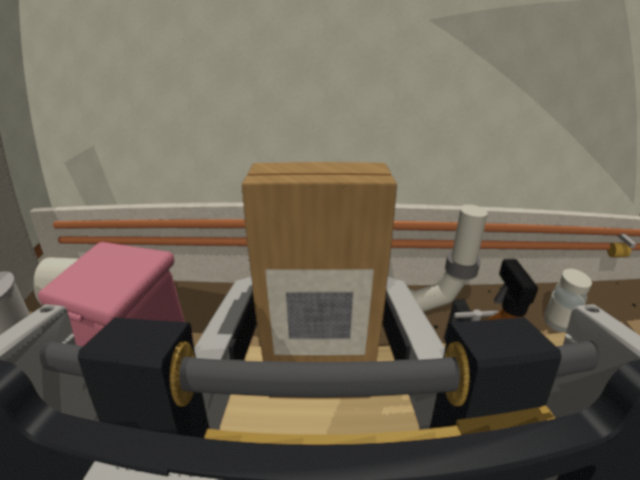

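The carton is held upright with its label facing the robot, at (320,270) in the wrist view. The board is ahead and the bottle is to the right at (515,285). Placing it now.

```bash
cat >> h.py <<'E'
def place(n,s):
    p,M=placepose(n,s,.02,0); r.move_l(p,vel=.2); st('above')
    p,M=placepose(n,s,-.005,0); print('contact',r.move_l(p,vel=.03,guard=4)); st('down')
    gripper_to(.075); r.hold(.2); st('open')
    b=telemetry.current_ee_pos()
    r.move_l(np.array(b)-.10*M[:,2],vel=.15); st('back')
E
python3 - <<'E'
from h import *
place('La',-1)
snap('wrist','w5'); snap('scene','s5')
E
```

```text
above t 33.8 pos [0.6408 0.2032 0.1214] open 0.0602 F [-0.1  0.1 -0.9]
contact True
down t 34.4 pos [0.6416 0.203  0.1019] open 0.06 F [0.1 0.3 2.7]
open t 35.1 pos [0.641  0.203  0.1012] open 0.0752 F [0.2 0.4 0. ]
back t 35.9 pos [0.5451 0.2011 0.1272] open 0.075 F [-0.2 -0.1 -0.3]
```

View pics/w5.png

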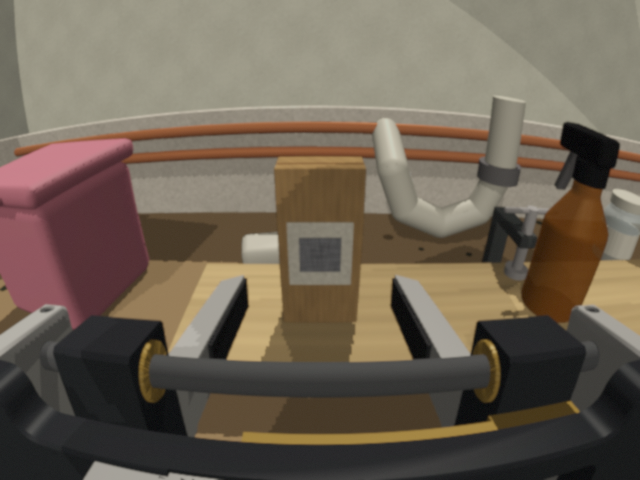

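View pics/s5.png

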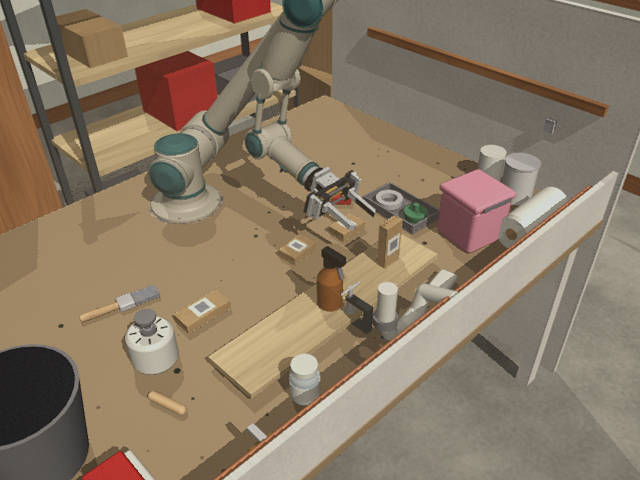

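The first long carton stands upright on the board at (320,240) in the wrist view, label square on, bottle untouched. Repeating for the second long one.

```bash
cat >> h.py <<'E'
def leave(n,s):
    p,M=placepose(n,s,.2,.15); r.move_l(p,vel=.25)
E
python3 - <<'E'
from h import *
leave('La',-1)
vision.snapshot('top')
for d in models.mark_of('long_a','top')+models.mark_of('short_a','top'): print(np.round(d['at'],3),round(d['score'],2))
pick('Lb',1,-1); pre('Lb',-1)
snap('scene','s6'); snap('wrist','w6')
E
```

```text
[ 0.444 -0.257  0.012] 0.64
[0.656 0.202 0.1  ] 0.64
[0.456 0.25  0.012] 0.9
[0.433 0.078 0.015] 0.83
guard False
at t 42.2 pos [ 0.4471 -0.2542  0.03  ] open 0.0899 F [ 0.1  0.2 -0.3]
grip t 42.8 pos [ 0.4467 -0.254   0.0296] open 0.0599 F [0.2 0.5 2.9]
up t 44.2 pos [ 0.4458 -0.2535  0.2779] open 0.0596 F [ 0.4  1.  -1.7]
pre t 47.1 pos [0.4944 0.0895 0.3009] open 0.0598 F [ 0.3 -0.8 -1. ]
```

View pics/s6.png

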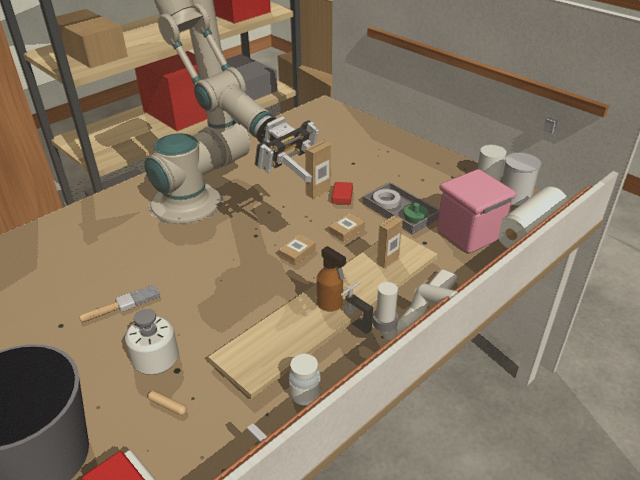

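View pics/w6.png

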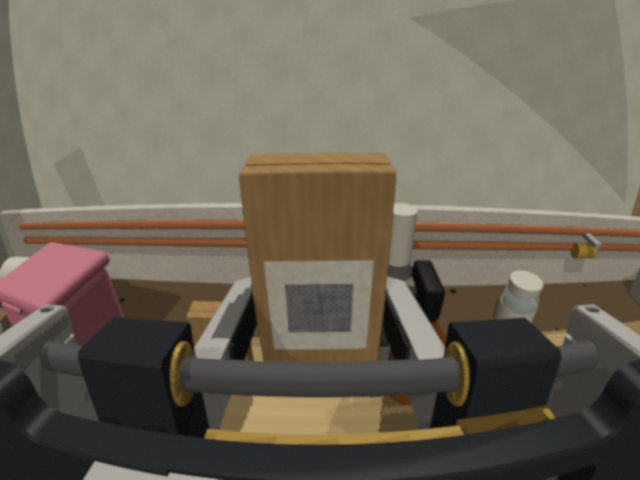

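The second long carton is upright between the placed one (205,318) and the bottle (430,300) in the wrist view. Placing it, then picking the first short carton.

Run:
```python
from h import *
place('Lb',-1)
snap('wrist','w7')
leave('Lb',-1)
pick('Sa',1,-1); pre('Sa',-1)
snap('scene','s7'); snap('wrist','w8')
```

```text
above t 48.5 pos [0.6436 0.0932 0.1215] open 0.0595 F [-0.2 -0.7 -1.4]
contact True
down t 49.2 pos [0.6443 0.0929 0.0978] open 0.0598 F [-0.6 -0.3  2.4]
open t 49.9 pos [0.6438 0.093  0.0971] open 0.0753 F [ 0.4 -0.7 -0.3]Traceback (most recent call last):
  File "<stdin>", line 2, in <module>
  File "h.py", line 53, in place
    r.move_l(np.array(b)-.10*M[:,2],vel=.15); st('back')
    ~~~~~~~~^^^^^^^^^^^^^^^^^^^^^^^^^^^^^^^^
plant.PlanningError: the arm cannot follow that straight line within its joint ranges
```

```bash
cat >> h.py <<'E'
def backoff(n,s):
    p,M=placepose(n,s); b=np.array(telemetry.current_ee_pos())
    for d in (.1,.07,.05,.04):
        try: r.move_l(b-d*M[:,2],vel=.15); print('back',d); break
        except r.PlanningError: pass
E
sed -i "s/^    b=telemetry.current_ee_pos()$/    backoff(n,s)/; /r.move_l(np.array(b)-.10/d" h.py
python3 - <<'E'
from h import *
backoff('Lb',-1)
snap('wrist','w7')
leave('Lb',-1)
pick('Sa',1,-1); pre('Sa',-1)
snap('scene','s7'); snap('wrist','w8')
E
```

```text
back 0.04Traceback (most recent call last):
  File "<stdin>", line 4, in <module>
  File "h.py", line 54, in leave
    p,M=placepose(n,s,.2,.15); r.move_l(p,vel=.25)
                               ~~~~~~~~^^^^^^^^^^^
plant.PlanningError: the arm cannot follow that straight line within its joint ranges
```

View pics/w7.png

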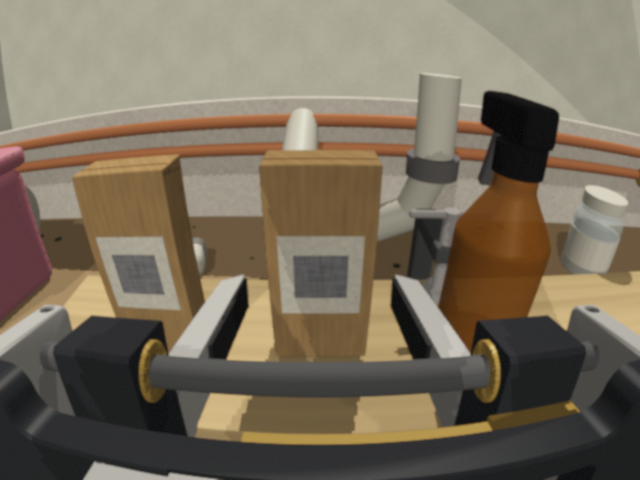

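The second carton stands square at (320,250), clear of the fingers. I'll go straight up first, then back.

```bash
cat >> h.py <<'E'
def leave(n,s):
    p,M=placepose(n,s,.2,.15)
    try: r.move_l(p,vel=.25)
    except r.PlanningError:
        b=np.array(telemetry.current_ee_pos()); r.move_l(b+.15*Z,vel=.2); print('raised')
        try: r.move_l(p,vel=.25)
        except r.PlanningError: print('no pre')
E
python3 - <<'E'
from h import *
leave('Lb',-1); st()
pick('Sa',1,-1); pre('Sa',-1)
snap('scene','s7'); snap('wrist','w8')
E
```

```text
raised
 t 51.9 pos [0.4946 0.0895 0.3002] open 0.0748 F [ 0.3 -0.2  0.3]
guard False
at t 56.4 pos [0.4585 0.2639 0.03  ] open 0.0898 F [-0.1  0.1 -0.3]
grip t 57.0 pos [0.4577 0.2636 0.0296] open 0.06 F [-2.1  0.5  2.9]
up t 58.4 pos [0.4573 0.2633 0.2781] open 0.0596 F [-1.2 -0.7 -2.4]
pre t 60.2 pos [ 0.4997 -0.1339  0.2905] open 0.0598 F [ 0.3 -0.4 -2. ]
```

View pics/s7.png

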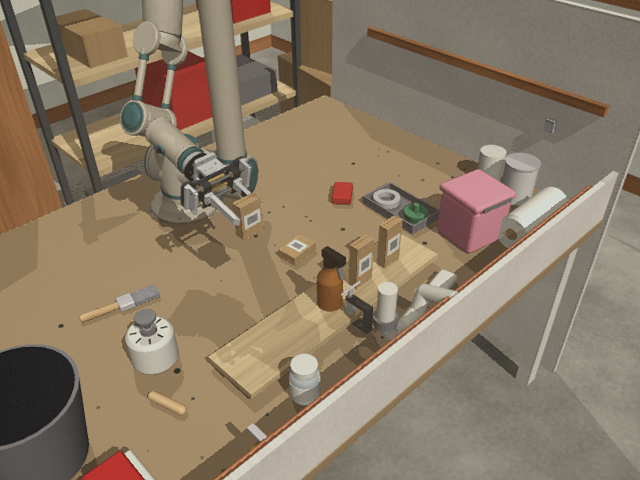

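View pics/w8.png

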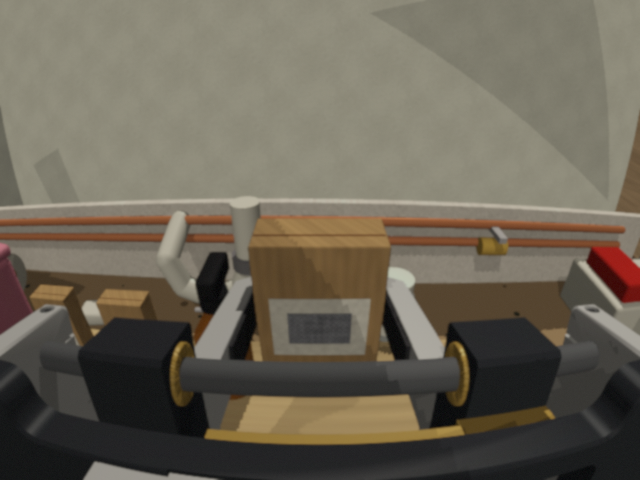

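The first short carton is held upright. In the wrist view the bottle is left of it at (212,285) and the two longs are further left. I'll tighten the right-side spacing to 40 mm gaps, to stay away from the moisture trap, then place it and fetch the last one.

```bash
sed -i "s/\.01,-\.112)/.01,-.103)/; s/\.01,-\.222)/.01,-.205)/" h.py; grep -n CART= h.py
python3 - <<'E'
from h import *
place('Sa',-1)
snap('wrist','w9')
leave('Sa',-1)
pick('Sb',1,-1); pre('Sb',-1)
snap('scene','s10'); snap('top','t10')
E
```

```text
30:CART={'La':(.427,-.079,-17.2,.13,.0,.222),'Lb':(.4465,-.2555,-.7,.13,.0,.112),'Sa':(.458,.252,.5,.09,.01,-.103),'Sb':(.433,.080,5.6,.09,.01,-.205)}
above t 61.6 pos [ 0.6489 -0.1219  0.1114] open 0.0594 F [-1.1 -0.6 -2.2]
contact True
down t 62.2 pos [ 0.6494 -0.122   0.0898] open 0.0601 F [-1.   0.2  3.1]
open t 62.9 pos [ 0.649  -0.1219  0.089 ] open 0.0748 F [-0.2 -0.1 -0.3]
back 0.07
guard False
at t 68.1 pos [0.4324 0.0915 0.0298] open 0.0903 F [0.5 0.8 0.1]
grip t 68.6 pos [0.4317 0.0915 0.0295] open 0.0599 F [0.1 0.7 4.3]
up t 70.0 pos [0.4311 0.0914 0.2781] open 0.0597 F [ 0.4  0.2 -1.2]
pre t 71.7 pos [ 0.5019 -0.2265  0.2903] open 0.0601 F [-1.   0.7 -1.2]
```

View pics/w9.png

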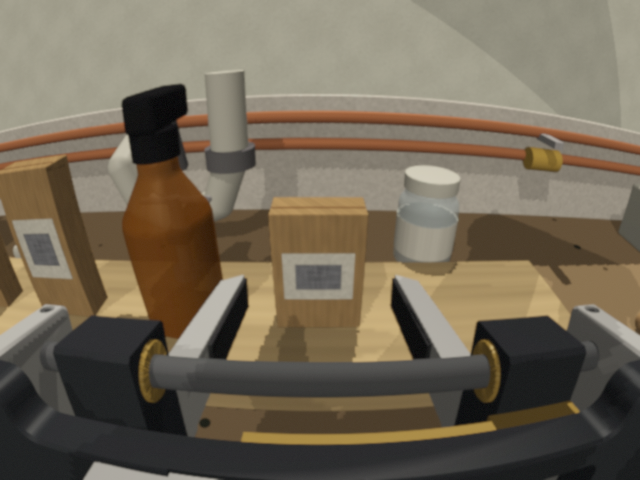

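View pics/s10.png

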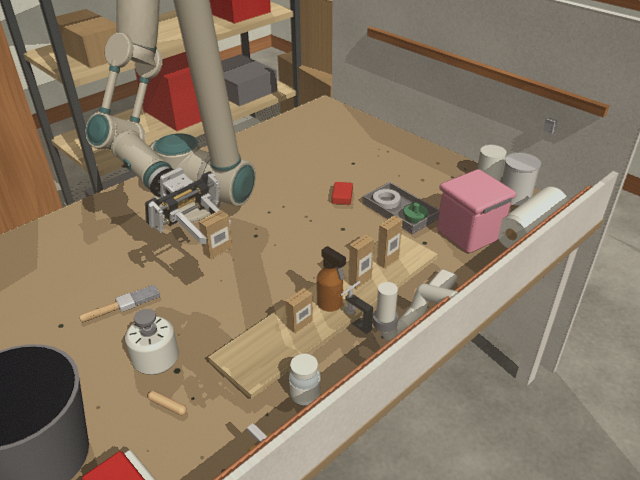

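View pics/t10.png

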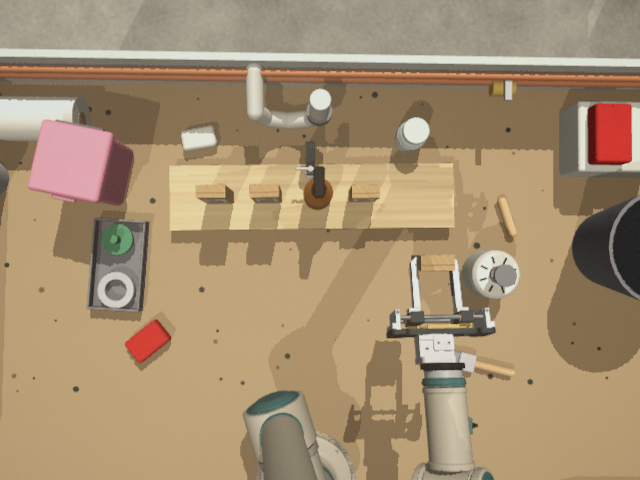

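Three cartons now stand on the board at (211,192), (265,192) and (365,192) in the top view. The fourth is upright in the gripper, and the gripper body stays about 5 cm left of the trap. Placing the last one.

Run:
```python
from h import *
place('Sb',-1)
snap('wrist','w11')
leave('Sb',-1)
r.move_to([.35,.0,.4],down(0)); 
snap('scene','s11'); snap('top','t11')
for c in ('top','scene'):
  vision.snapshot(c)
  for n in ('long_a','short_a','stopper','scrubber','bottle_base','plunger_top','shelf'): print(c,n,[(np.round(d['at'],3).tolist(),round(d['score'],2)) for d in models.mark_of(n,c)])
st()
```

```text
above t 73.1 pos [ 0.6515 -0.2238  0.1113] open 0.0596 F [ 0.4  0.  -1. ]
contact True
down t 73.8 pos [ 0.6519 -0.2243  0.0907] open 0.06 F [-0.   0.   1.7]
open t 74.4 pos [ 0.6515 -0.2239  0.0902] open 0.0751 F [ 0.  -0.3  0.5]
back 0.1
top long_a [([0.658, 0.089, 0.095], 0.97), ([0.654, 0.205, 0.1], 0.9)]
top short_a [([0.67, -0.225, 0.079], 0.87), ([0.663, -0.126, 0.077], 0.68)]
top stopper [([0.554, 0.44, 0.007], 0.87)]
top scrubber [([0.438, 0.447, 0.001], 0.65)]
top bottle_base [([0.665, -0.019, 0.038], 0.8)]
top plunger_top [([0.486, -0.417, 0.143], 0.76), ([0.668, -0.223, 0.083], 0.28)]
top shelf [([0.664, -0.006, 0.0], 0.95)]
scene long_a [([0.66, 0.091, 0.096], 0.6), ([0.658, 0.207, 0.098], 0.58), ([0.662, -0.019, 0.034], 0.54)]
scene short_a [([0.667, -0.224, 0.077], 0.88), ([0.668, -0.124, 0.079], 0.77), ([0.66, 0.091, 0.1], 0.48)]
scene stopper [([0.559, 0.442, 0.005], 0.87)]
scene scrubber [([0.438, 0.448, 0.004], 0.57)]
scene bottle_base [([0.662, -0.021, 0.034], 0.62)]
scene plunger_top [([0.442, 0.448, 0.003], 0.64), ([0.487, -0.415, 0.138], 0.55)]
scene shelf [([0.663, -0.012, -0.001], 0.69)]
 t 78.5 pos [3.5e-01 1.0e-04 4.0e-01] open 0.075 F [ 0.   0.4 -0.2]
```

View pics/s11.png

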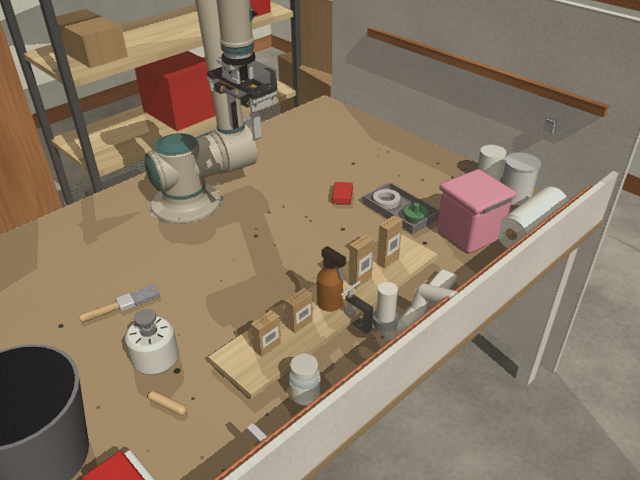

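View pics/t11.png

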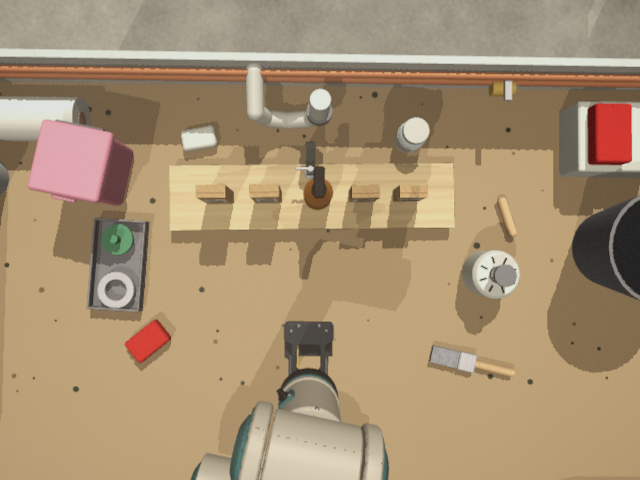

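All four cartons stand in line. The scrubber seems to have shifted about 1 cm inside the tray (now at (116,290)), so I'll check that it still lies flat.

Run:
```python
from h import *
t=cv2.imread('pics/t11.png'); s=cv2.imread('pics/s11.png')
a=cv2.resize(t[210:320,80:160],None,fx=5,fy=5,interpolation=cv2.INTER_CUBIC)
b=cv2.resize(s[175:240,355:445],None,fx=4.4,fy=4.4,interpolation=cv2.INTER_CUBIC)
o=np.zeros((560,800,3),np.uint8); o[:a.shape[0],:a.shape[1]]=a; b=b[:560,:395]; o[:b.shape[0],405:405+b.shape[1]]=b
cv2.imwrite('pics/z11.png',o)
c=unproj([[116,290],[97,308],[141,310],[99,222],[146,224]],'top',.015); print(np.round(c,3))
vision.snapshot('top')
for n,z in (('scrubber',.025),('stopper',.031),('caddy',.03),('shelf',.034)):
    for d in models.regions_of(n,'top')[:2]:
        c,a,sz=rect(d['pixels'],'top',z); print(n,round(d['score'],2),np.round(c,4),round(a,1),np.round(sz,3))
```

```text
[[0.44  0.445 0.015]
 [0.398 0.488 0.015]
 [0.394 0.386 0.015]
 [0.598 0.488 0.015]
 [0.595 0.379 0.015]]
scrubber 0.6 [0.4432 0.4401] 1.2 [0.083 0.085]
stopper 0.64 [0.5597 0.4394] -44.0 [0.07 0.07]
caddy 0.69 [0.5011 0.4365] 86.6 [0.13 0.21]
shelf 0.89 [ 0.6632 -0.0086] 1.2 [0.153 0.66 ]
```

View pics/z11.png

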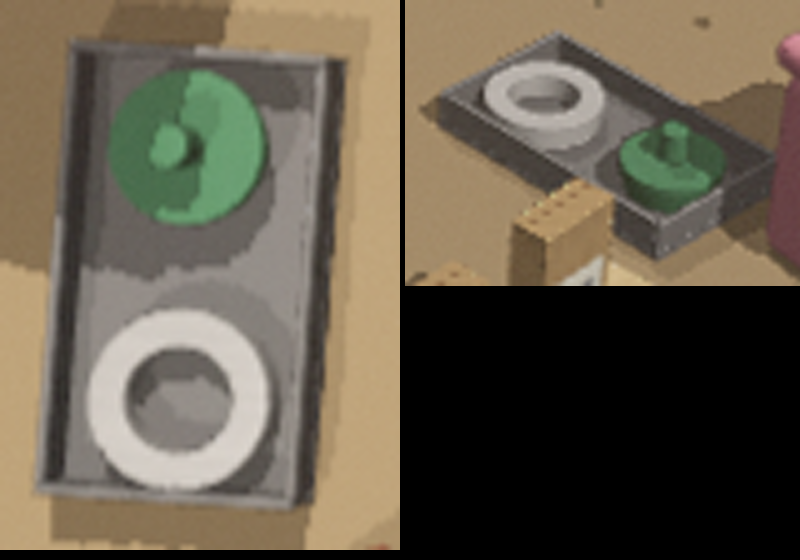

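Run:
```python
from h import *
t=cv2.imread('pics/t3.png')
a=cv2.resize(t[210:320,80:160],None,fx=5,fy=5,interpolation=cv2.INTER_CUBIC)
r.move_to([.42,.30,.20],down(-90+0)); st()
w=snap('wrist','w12'); c=vision.get_calibration('wrist'); print(np.round(c['position'],3))
snap('scene','s12')
b=cv2.imread('pics/w12.png'); 
o=np.zeros((550,400,3),np.uint8); o[:550,:400]=a; cv2.imwrite('pics/z12.png',o)
```

```text
t 80.7 pos [0.4203 0.2998 0.2003] open 0.0753 F [0.3 0.3 0.4]
[0.494 0.299 0.355]
```

View pics/w12.png

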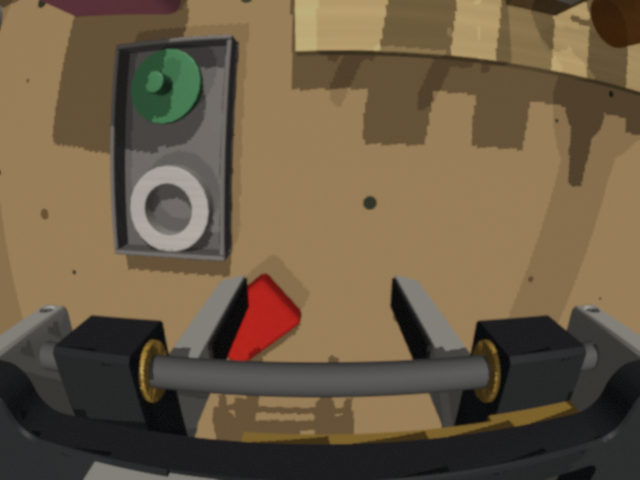

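View pics/z12.png

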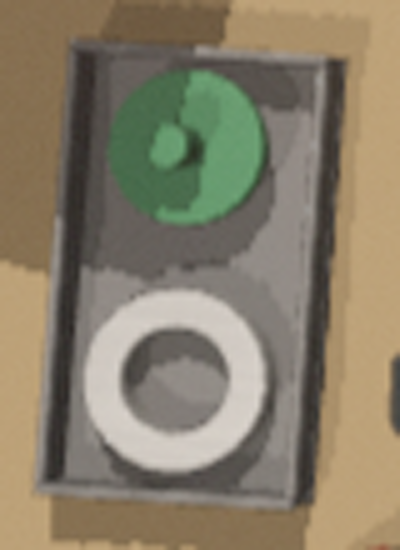

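The ring's shadow has the same width as before, so it lies flat on the tray floor and has only slid against the near wall. All cartons agree with the board line to within a few mm. Now the plunger.

Run:
```python
from h import *
b=np.array(telemetry.current_ee_pos()); r.move_l(b+.12*Z,vel=.25)
gripper_to(0,25)
P=np.array([.487,-.416,0])
r.move_to(P+.30*Z,down(0)); st()
r.move_l(P+.18*Z,vel=.15); st('above')
print(r.move_l(P+.155*Z,vel=.05,guard=30)); st('soft')
print(r.move_l(P+.144*Z,vel=.02,guard=22)); st('firm')
r.hold(.3); st('held')
```

```text
t 85.2 pos [ 0.4874 -0.4154  0.3001] open 0.0006 F [ 0.1 -1.  -1.2]
above t 86.2 pos [ 0.4876 -0.4164  0.181 ] open 0.0002 F [ 0.5 -0.7  0. ]
False
soft t 86.8 pos [ 0.4875 -0.4165  0.1555] open 0.0003 F [ 1.7 -1.1  3.5]
False
firm t 87.5 pos [ 0.4875 -0.4166  0.1465] open 0.0003 F [-0.8 -0.3 13.4]
held t 87.8 pos [ 0.4876 -0.4166  0.1465] open 0.0005 F [-0.1 -0.7 12.4]
```

Run:
```python
from h import *
P=np.array([.487,-.416,0])
print(r.move_l(P+.138*Z,vel=.01,guard=12)); st('bottom')
r.hold(.3); st('held')
r.move_l(P+.17*Z,vel=.05); st('rel')
r.move_l(P+.30*Z,vel=.2)
r.move_to([.30,-.15,.4],down(0)); st()
snap('scene','s13'); snap('top','t13')
for n in ('plunger_top','long_a','short_a','stopper','scrubber','bottle_base'):
  for c in ('top','scene'): print(c,n,[(np.round(d['at'],3).tolist(),round(d['score'],2)) for d in models.mark_of(n,c)])
```

```text
True
bottom t 88.2 pos [ 0.4877 -0.4167  0.1473] open 0.0009 F [-2.5  2.2 13.4]
held t 88.5 pos [ 0.4877 -0.4167  0.148 ] open 0.0006 F [-1.6  1.5 12.5]
rel t 89.1 pos [ 0.4863 -0.4153  0.169 ] open 0.0005 F [ 0.1 -0.1  0.2]
 t 91.2 pos [ 0.3006 -0.1507  0.3995] open 0.0003 F [-0.6  0.5 -0.4]
top plunger_top [([0.486, -0.415, 0.141], 0.75), ([0.666, -0.126, 0.076], 0.6)]
scene plunger_top [([0.486, -0.413, 0.138], 0.57)]
top long_a [([0.655, 0.089, 0.094], 0.87), ([0.654, 0.203, 0.101], 0.83)]
scene long_a [([0.656, 0.206, 0.098], 0.89), ([0.66, 0.093, 0.097], 0.77)]
top short_a [([0.665, -0.126, 0.08], 0.82), ([0.668, -0.228, 0.079], 0.68)]
scene short_a [([0.667, -0.122, 0.08], 0.97), ([0.671, -0.222, 0.079], 0.6)]
top stopper [([0.558, 0.442, 0.005], 0.69)]
scene stopper [([0.558, 0.442, 0.002], 0.81)]
top scrubber [([0.439, 0.447, 0.003], 0.8), ([0.501, 0.443, -0.0], 0.27)]
scene scrubber [([0.44, 0.447, 0.002], 0.58)]
top bottle_base [([0.663, -0.017, 0.035], 0.9)]
scene bottle_base [([0.661, -0.02, 0.037], 0.69)]
```

View pics/s13.png

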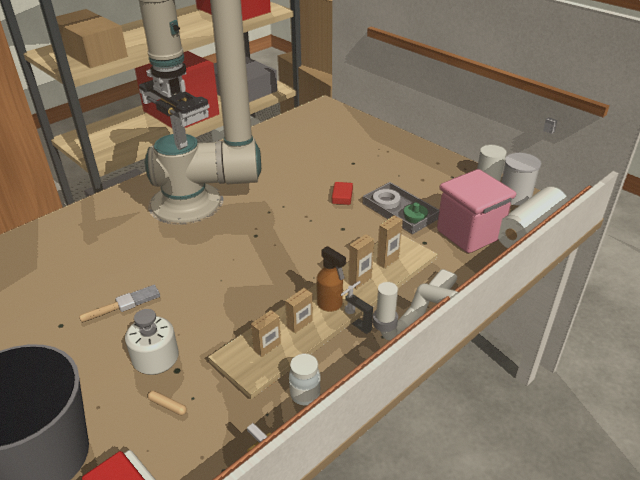

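View pics/t13.png

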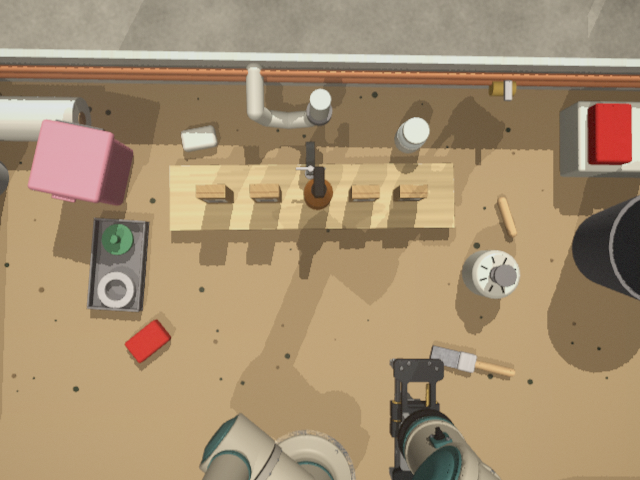

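The plunger is back up at z 0.138–0.141. In the last push the force rose 12 N within about half a millimetre of travel, which means the hard second stop. The pictures show all four cartons upright, the bottle in place, both items in the tray and the arm clear, so I'm handing in.

Run:
```python
from h import *
print(r.sign_off()); print(telemetry.current_t())
```

```text
the job is handed in; nothing more can be done
None
the job is handed in; nothing more can be done
```

The job is done and handed in at about 92 s of the 210 s limit.

- **Tray:** The stopper and scrubber ring both lie flat in the grey tray. The ring slid about 1 cm on its own during the run and now rests against the tray's near wall. A close look showed its shadow unchanged, so it is still flat on the tray floor.
- **Cartons:** All four were present and stand upright on their small ends, in line with the bottle. The two long ones are on the left and the two short ones on the right. I set the gaps at 40–50 mm; the last readings, good to about 4 mm, give roughly 36–55 mm, all above 25 mm. Their positions were within about 4 mm of the board's middle line, and their broad faces looked square to the front edge in the pictures.
- **Bottle:** It reads at its starting position, within the accuracy of the measurement.
- **Moisture trap:** I pressed the plunger last. The force rose to about 13 N through the firm part, then rose at least 12 N more with almost no further travel. I read that as the second stop; the robot has no direct plunger reading. The plunger came back up to a height of 0.138–0.141 m.

One retreat move was refused because of joint ranges, so I backed off a shorter distance and nothing was disturbed. No final check failed.

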